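Load the escapement slide into the timing tester

ROBOT

A 6-joint arm with a two-finger parallel gripper is mounted at the origin on the work surface. World frame = base frame: x ahead of the robot, y to its left, z up, the work surface at z = 0. Lengths are in m, angles in rad, forces in N, time in s.
With the tool pointing down it reaches from about 0.275 to 1 m from the base axis. Payload 8.4 kg.
Tool frame: the origin (TCP) lies on the centre line of the jaws, within the pads' length; the fingertips stand 17 mm ahead of it and the grasp point (between the pads) lies 2 mm behind it (bot.tcp_to_tips is the z of the fingertips in the tool frame, in m); z points along the fingers, y is the line along which they close (so a half turn about z gives the same grasp; the last joint's range is limited). The gripper opens to 85 mm and grips with 20 to 120 N. Pads are 22 mm wide; open, the fingers measure 114 mm over their backs; the gripper's body (76 mm by 85 mm) begins 54 mm behind the grasp point. The pads swing forward as they close: fully open they stand 13 mm farther back than shut.
Start: joints at [1.257, 0.353, 1.633, -0, 1.155, -0.002], TCP at [0.192, 0.595, 0.248] pointing down, gripper open.
Joint ranges: [-2.63, 2.63], [-0.92, 2.1], [0.06, 2.66], [-1.3, 4.44], [0, 2.69], [-3.02, 3.02]. Speed limits (rad/s): [2.22, 2.22, 2.79, 3.14, 3.14, 3.14].

INTERFACE

Orientations are given as a unit quaternion [x, y, z, w].
In Python, from workcell import bot, hand, kinematics, get_obs, vision, hand_in gives the robot as it stands. The module is installed in compiled form; this text tells all that it offers. Calls block until the motion is done:
- bot.reach(position, orientation): joint-space move of the TCP to a pose.
- bot.servo_line(position, ori=None, velocity=0.15): straight line of the TCP; ori=None keeps the orientation; velocity is the mean speed in m/s.
- bot.goto_joints(angles): joint-space move.
- hand.move_gripper(opening, strength=None): finger opening in m; strength is the grip in N (None keeps the last); returns when the fingers have stopped.
- bot.dwell(seconds).
- kinematics.solve_ik(position, orientation): joint angles nearest the present ones, or None.
- get_obs(): the state.
- vision.read_camera(name): name is "side" or "top" or "wrist"; returns a dict with "frame" (480x640x3 uint8, red, green, blue), "intrinsics" (3x3 intrinsics, pixels), "view" (4x4, takes a point from world to camera coordinates). Camera axes: x right, y down, z forward; pixel columns grow to the right and rows downward; lengths in m; the calibration is good to about 2 mm. The wrist camera is an equidistant fisheye: a pixel r from the principal point sees the ray r / f radians off the axis. A picture is of the moment at which its call begins. There is no depth.
A pose or a line that the arm cannot do raises bot.IKError and nothing moves.
- hand_in(): hands the job in; it is judged then, once.
The state is a dict: "time_s": time; "joint_pos": joint angles; "joint_vel": joint speeds; "joint_efforts": joint torques, N m; "position": TCP position; "orientation": TCP orientation; "wrist_force": force on the tool from outside, world axes, zero at the start; "ft_torque": the same for the moment, N m; "gripper_width": finger opening in m; "grip_force": force on a finger pad.
Only numpy, scipy, OpenCV 4.12 (cv2) and the standard library are available. Lean on these libraries where they do the work, as an engineer would, in place of code of your own. Each camera call takes 0.05 s, during which the arm holds its last target. There are 200 camera calls.

TASK

Take the wide test slide out of the storage rack and gently push it nose first into the timing tester until it is fully home and the spring catch has dropped behind its shoulder, then let go of it. Only its nose can be reached in the rack, and held there it will not go in, so put it down on the bench and take it again by its low tail. Leave the narrow slide in the rack and do not disturb the other things on the bench.

Things in the scene. Friction and masses are not known exactly. Their poses are not given: they have to be found in the camera images.
- slide: The wide test slide, a plain aluminium bar 150 mm long (y), 30 mm wide (x), a small clock escapement set in its top; 0.2 to 0.33 kg. Origin: mid length and width, on the underside; +y points to the nose, z up. Nose end y = +75 mm, tail end y = -75 mm. It starts lying on the bench in either bay of the rack, nose sticking 36 to 46 mm out of the mouth, tail inside.
- shoulder (a point): Top middle edge of the wide slide's upright shoulder (y = -10 mm, z = 26 mm on the slide). From here to the nose the slide is 26 mm high, but its last 19 mm slope down to 17 mm high at the tip (sides upright all along). Behind the shoulder, y = -75 to -10 mm, the tail is only 18 mm high.
- narrow: The narrow slide in the other bay: same shape, length and heights but only 20 mm wide; same origin and axes. It stays there.
- rack: Fixed wooden rack, 128 mm wide (x), 121 mm deep (y from -66 to +55 mm), 44 mm high, with two bays 36 mm wide and 34 mm high, centred at x = -38 and +38 mm, roofed, closed at the back and without a floor (the slides lie on the bench). The mouths face +y. Origin on the bench surface.
- tester: Fixed timing tester, grey housing on a dark steel base, 110 mm wide (x). Origin on the bench under the middle of its mouth, z up; a tunnel runs along +y from the mouth (y = 0) to a solid stop at y = 101.5 mm, 33 mm wide, 28.5 mm high, its floor 6 mm above the bench. The roof's top is 42.5 mm above the bench; from y = 62 mm on the housing is 93 mm high.
- mouth (a point): Centre of the tester's mouth, on the tunnel's floor, 6 mm above the bench; axes as the tester's (+y into the tunnel). The floor goes on 18 mm in front of the mouth as an apron, on which two steel guides 20 mm high (y from about -18 mm to 0) flare from 33 mm apart at the mouth to about 44 mm, to lead the nose in.
- home (a point): Where the slide's origin lies when the slide is against the stop: on the tunnel's floor, 26.5 mm behind the mouth, axes as the tester's. The shoulder is then 16.5 mm inside, and 48.5 mm of the tail stick out of the mouth.
- catch (a joint): Lift of the spring catch, m: 0 = down, at most 0.011. A steel block 16 mm wide hanging through the roof, 6 to 15 mm behind the mouth, underside 19.5 mm above the floor when down; it moves straight up and down, spring 2 N (3.5 N lifted). The sloped nose lifts it 6.5 mm (about 5 to 15 N of push); it drops behind the shoulder in the last 1.5 mm of travel. The shoulder cannot lift it.
- catch_top (a point): Top of the catch's round steel button, 14 mm across, above the tester's roof just behind the mouth: 63.5 mm above the bench when the catch is down, rising with it.
- glass_cup: Glass cup, 60 mm across, 60 mm high; bystander. Origin under its centre.
- jar: Amber glass jar with steel cap, 48 mm across, 60 mm high; bystander. Origin under its centre.
- wheel: Brass clock wheel lying flat, 54 mm across, 8 mm thick; bystander. Origin under its centre.
- bob: Brass pendulum bob, 68 mm across, 30 mm high; bystander. Origin under its centre.
- tray: Shallow wooden parts tray, 110 by 80 mm, 22 mm high, a small gear in it; bystander. Origin under its centre.
Not all that is in view belongs to the job. Leave any green look-alike of the slide alone. Several things have the shape of the tester; the one meant has the colours described above.

How it is judged:
On the way, in this order (a step that is already met when the one before it is completed fails the run):
1. the wide slide is out of the rack, its whole length clear of the bay ((y of slide in the frame of rack above 0.125 m or horizontal distance between slide and rack above 0.15 m)), for 0.2 s.
2. the slide's nose, entering the tunnel from the mouth, has lifted the catch (x of slide in the frame of home between -0.004 and 0.004 m and z of slide in the frame of home between -0.003 and 0.004 m and angle between the y axis of slide and the y axis of home, either way round below 0.06 rad and value of joint catch above 0.004 m and y of slide in the frame of home above -0.095 m), for 0.1 s.
At the end, for the whole second after the job is handed in: The wide slide lies in the tester's tunnel nose first, level on its floor, within 3.5 mm of fully home, the catch down behind its shoulder (lift under 2.5 mm), at rest; the narrow slide is still in its bay (x of slide in the frame of home between -0.004 and 0.004 m and z of slide in the frame of home between -0.003 and 0.004 m and angle between the y axis of slide and the y axis of home, either way round below 0.06 rad and y of slide in the frame of home above -0.0035 m and value of joint catch below 0.0025 m and linear speed of slide below 0.02 m/s and y of narrow in the frame of rack between -0.01 and 0.05 m); the robot touches nothing.
It fails at once if the slide is rammed or wedged in the tester with more than 60 N (contact force between slide and tester above 60 N).
It fails at once if the narrow slide is shifted more than 25 mm (distance of narrow from where it was at the start of the episode above 0.025 m).
It fails at once if the cup, jar, wheel, bob or tray is shifted more than 40 mm (distance of any of glass_cup, jar, wheel, bob, tray from where it was at the start of the episode above 0.04 m).
It also fails if it takes over 61 s, if anything falls off the work surface, if the arm or the gripper's body presses on something with over 40 N, if the wrist force passes 120 N, or if a joint passes its speed limit or range.

## Working session

There is one attempt and no reset: what is moved stays moved. The work goes in short steps, each a Python script; the robot and the scene stay as the last script left them, time stands still between calls to the robot, and variables do not carry over. Pictures are saved under pics/ and viewed, at most 13 in all, crops included, and the job is handed in when it is done.

```bash
mkdir -p pics; cat > h.py <<'E'
import numpy as np, cv2
from workcell import bot, hand, kinematics, get_obs, vision, hand_in
def snap(n,fn=None):
    r=vision.read_camera(n); 
    if fn: cv2.imwrite('pics/'+fn, r['frame'][:,:,::-1])
    np.savez('/tmp/%s.npz'%n,**r)
    return r
def ray(r,u,v,z):
    K=np.array(r['intrinsics']);V=np.array(r['view']);R=V[:3,:3];t=V[:3,3]
    d=np.array([(u-K[0,2])/K[0,0],(v-K[1,2])/K[1,1],1.])
    if r.get('fish'):
        a=np.hypot(d[0],d[1]);d=np.array([d[0]/a*np.sin(a),d[1]/a*np.sin(a),np.cos(a)]) if a>1e-9 else d
    c=-R.T@t;w=R.T@d
    return c+w*(z-c[2])/w[2]
E
python3 - <<'E'
from h import *
for n in('top','side','wrist'):
    r=snap(n,n+'0.png');V=np.array(r['view']);print(n,np.round(r['intrinsics'],1).tolist(),np.round(-V[:3,:3].T@V[:3,3],3),np.round(V[:3,:3],2).tolist())
print(get_obs())
E
```

```text
top [[526.6, 0.0, 318.9], [0.0, 526.6, 242.0], [0.0, 0.0, 1.0]] [0.46  0.044 1.143] [[-0.01, -1.0, -0.01], [-1.0, 0.01, -0.06], [0.06, 0.01, -1.0]]
side [[583.3, 0.0, 315.7], [0.0, 583.3, 233.6], [0.0, 0.0, 1.0]] [ 0.046 -0.781  1.107] [[0.85, -0.52, -0.01], [-0.4, -0.63, -0.67], [0.34, 0.58, -0.74]]
wrist [[371.6, 0.0, 317.9], [0.0, 371.6, 237.8], [0.0, 0.0, 1.0]] [0.121 0.617 0.373] [[0.31, 0.95, -0.0], [0.91, -0.29, 0.29], [0.27, -0.09, -0.96]]
{'time_s': 0.15, 'joint_pos': array([ 1.25661188e+00,  3.53509419e-01,  1.63397797e+00,  4.04471792e-05,
        1.15523064e+00, -2.42167872e-03]), 'joint_vel': array([-0.00062541, -0.00123875, -0.00195094,  0.00065373, -0.00175698,
        0.00018131]), 'joint_efforts': array([ 1.17616355e-04, -6.05646801e+01, -3.42341995e+01, -1.08903139e-04,
        6.05539070e-03, -3.52862094e-05]), 'position': array([0.191599  , 0.59452329, 0.24771515]), 'orientation': array([ 1.55258908e-01,  9.87873653e-01, -5.52734197e-04, -1.06969771e-04]), 'wrist_force': array([-0.27024609, -0.2012694 ,  0.25336303]), 'ft_torque': array([ 0.0357398 ,  0.02953116, -0.005817  ]), 'grip_force': 0.0, 'gripper_width': 0.08568097499048678}
```

View pics/top0.png

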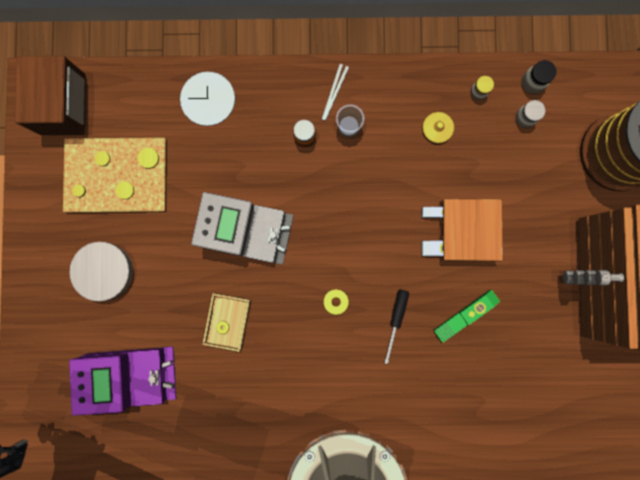

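View pics/side0.png

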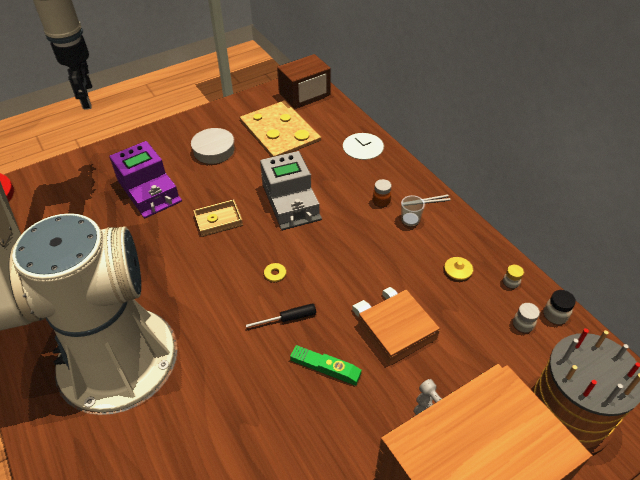

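Top view: rack roof at about (473,230) with two noses at (432,212) and (432,248). The grey tester has its mouth at about (287,238), facing right (-y). The wheel (336,302), jar (304,131), cup (350,120), bob (438,127) and tray (226,322) are all visible too. Next I'll measure the noses, rack and tester.

```bash
python3 - <<'E'
from h import *
r=dict(np.load('/tmp/top.npz'));f=r['frame']
hsv=cv2.cvtColor(f,cv2.COLOR_RGB2HSV)
m=((hsv[...,1]<70)&(hsv[...,2]>90)).astype(np.uint8)
def rep(name,m,box,z,minA=30):
    x0,y0,x1,y1=box;s=np.zeros_like(m);s[y0:y1,x0:x1]=m[y0:y1,x0:x1]
    for c in cv2.findContours(s,0,2)[0]:
        if cv2.contourArea(c)<minA: continue
        b=cv2.minAreaRect(c);p=cv2.boxPoints(b)
        print(name,cv2.contourArea(c),np.round(b[0],1),np.round(b[1],1),round(b[2],1),[np.round(ray(r,*q,z)[:2],4).tolist() for q in p])
rep('nose',m,(405,190,450,270),.026)
rep('tester',m,(180,180,300,275),.05)
m2=((hsv[...,0]<16)&(hsv[...,1]>120)&(hsv[...,2]>150)).astype(np.uint8)
rep('rack',m2,(430,185,520,275),.044)
a=f[180:275,410:510];b=f[185:275,185:300]
cv2.imwrite('pics/c1.png',np.hstack([cv2.resize(a,(400,380),interpolation=2),cv2.resize(b,(400,380),interpolation=2)])[:,:,::-1])
E
```

```text
nose 274.0 [432.5 247.5] [15. 21.] 90.0 [[0.5297, -0.1648], [0.5293, -0.2093], [0.4975, -0.2085], [0.4979, -0.1642]]
nose 209.5 [432.5 211.5] [11. 21.] 90.0 [[0.6023, -0.1663], [0.6019, -0.2109], [0.5783, -0.2104], [0.5788, -0.1658]]
tester 1788.0 [268.4 234.6] [40.  53.5] 11.5 [[0.4967, 0.2109], [0.6062, 0.1885], [0.5886, 0.1065], [0.4793, 0.1294]]
tester 2640.5 [220.9 223.1] [50.2 54.9] 12.5 [[0.5235, 0.3214], [0.6357, 0.2971], [0.6117, 0.1942], [0.4999, 0.2191]]
rack 3437.0 [473.  229.5] [61. 58.] 90.0 [[0.6143, -0.2092], [0.6131, -0.3304], [0.4854, -0.3267], [0.4865, -0.2063]]
```

View pics/c1.png

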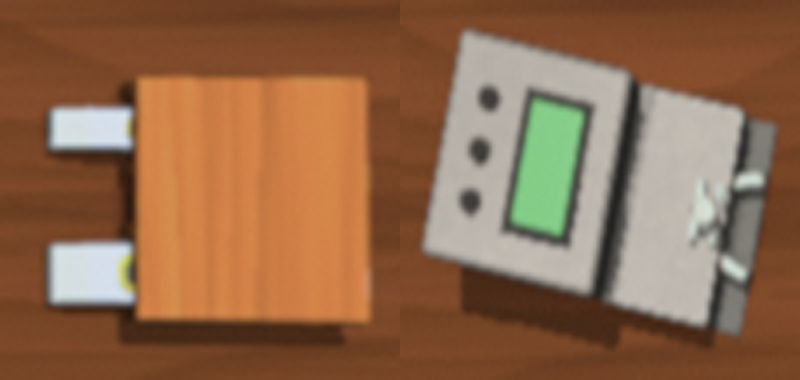

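The lower nose is the wide one: 15 px against 11 px, centred at x≈0.514 with its tip at y≈-0.166. The tester is yawed about 12°. I'll grasp the nose and pull.

```bash
cat >> h.py <<'E'
def ori(yaw,flip=False):
    # tool down, tool x along (sin yaw, cos yaw) [yaw from +y toward +x]
    from scipy.spatial.transform import Rotation as R
    x=np.array([np.sin(yaw),np.cos(yaw),0])*(-1 if flip else 1);z=np.array([0,0,-1.]);y=np.cross(z,x)
    return R.from_matrix(np.c_[x,y,z]).as_quat()
def st(msg=''):
    o=get_obs();print(msg,round(o['time_s'],2),np.round(o['position'],4),'F',np.round(o['wrist_force'],1),'T',np.round(o['ft_torque'],2),'w',round(o['gripper_width'],4),'g',round(o['grip_force'],1),'q6',round(o['joint_pos'][5],2))
    return o
E
python3 - <<'E'
from h import *
q=ori(.01)
bot.reach([.5137,-.181,.14],q);st('above')
hand.move_gripper(.056,40)
r=snap('wrist','w1.png')
bot.servo_line([.5137,-.181,.022],velocity=.12);st('down')
hand.move_gripper(.0,45);st('grip')
bot.servo_line([.5147,-.14,.0225],velocity=.08);st('pulled')
r=snap('top','t2.png')
E
```

```text
above 3.12 [ 0.514  -0.1804  0.1401] F [-0.6 -0.2 -0.8] T [ 0.01 -0.01 -0.01] w 0.0854 g 0.0 q6 -0.33
down 4.72 [ 0.5142 -0.1812  0.0226] F [ 1.2 -0.3 -0.3] T [ 0.01  0.04 -0.  ] w 0.0561 g 0.0 q6 -0.33
grip 5.07 [ 0.5142 -0.1811  0.0228] F [-0.7  0.1  6.2] T [ 0.08  0.1  -0.08] w 0.0287 g 45.1 q6 -0.33
pulled 5.73 [ 0.5149 -0.138   0.0228] F [0.2 5.  6.9] T [ 0.67 -0.12  0.04] w 0.0293 g 45.3 q6 -0.26
```

View pics/w1.png

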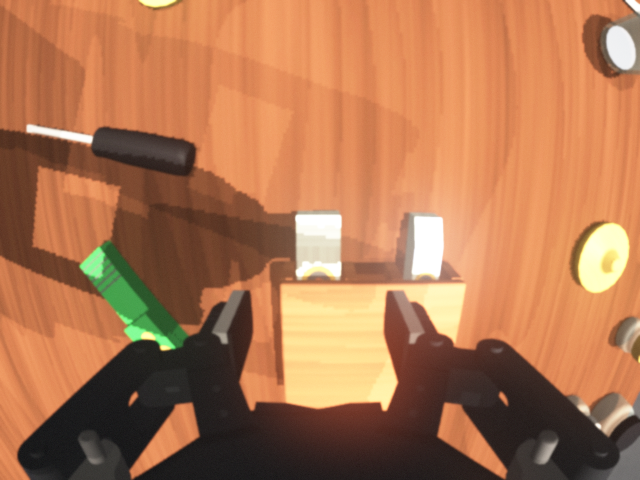

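The wrist view shows the wide nose centred at (318,240) between the jaws. The grip width of 29 mm confirms the wide slide. I'll pull it fully out, bring it onto the tester's axis, let go and look.

```bash
python3 - <<'E'
from h import *
bot.servo_line([.5155,-.045,.0225],velocity=.1);st('out')
bot.dwell(.25)
bot.servo_line([.518,.044,.0225],ori(.213),velocity=.08);st('aligned')
hand.move_gripper(.06)
bot.servo_line([.518,.044,.16],velocity=.15)
bot.reach([.51,.01,.26],ori(.213));st('up')
r=snap('wrist','w2.png'); r2=snap('top','t3.png');print(np.array(r['view']).round(3).tolist())
f=r2['frame'][180:300,190:450];cv2.imwrite('pics/t3c.png',cv2.resize(f,(780,360),interpolation=2)[:,:,::-1])
E
```

```text
out 6.88 [ 0.5155 -0.0432  0.0229] F [-0.4  2.9  7.6] T [ 0.41 -0.03  0.1 ] w 0.0295 g 45.3 q6 -0.08
aligned 8.4 [0.5177 0.0454 0.0228] F [-0.4  0.4  8.2] T [-0.07 -0.02  0.02] w 0.0291 g 45.4 q6 0.3
up 10.37 [0.5099 0.0097 0.2599] F [-0.6  0.2 -0.9] T [ 0.01  0.03 -0.01] w 0.0599 g 0.0 q6 0.23
[[0.977, -0.212, 0.0, -0.496], [-0.204, -0.936, 0.288, 0.071], [-0.061, -0.282, -0.958, 0.424], [0.0, 0.0, 0.0, 1.0]]
```

View pics/w2.png

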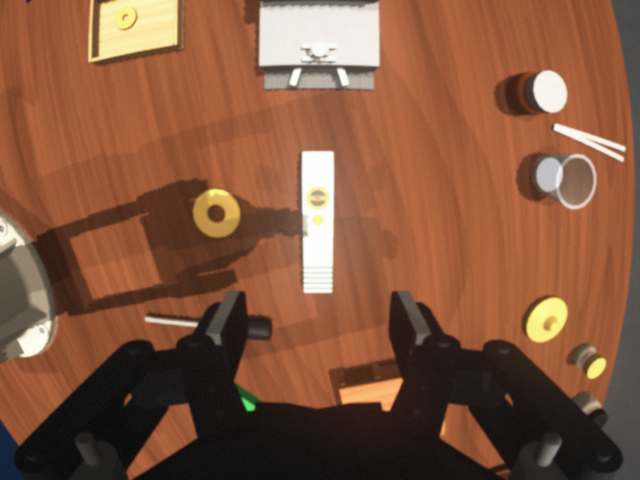

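Wrist view: the slide lies at (318,152)–(318,293), almost collinear with the tester. The guides are at (296,77) and (343,77), and the apron's front edge runs (264..375, 88). I'll get exact numbers from this frame.

```bash
python3 - <<'E'
from h import *
r=dict(np.load('/tmp/wrist.npz'));r['fish']=1;f=r['frame'];g=cv2.cvtColor(f,cv2.COLOR_RGB2HSV)
S,V=g[...,1].astype(int),g[...,2].astype(int)
m=((S<110)&(V>150)).astype(np.uint8)
a=.213;ax=np.array([np.sin(a),np.cos(a)]);lx=np.array([np.cos(a),-np.sin(a)]);O=np.array([.534,.118])
def loc(u,v,z):
    d=ray(r,u,v,z)[:2]-O;return np.round([d@lx*1e3,d@ax*1e3],1).tolist()
for v in range(160,292,12):
    c=np.where(m[v,290:350])[0]+290
    z=.026 if v<222 else .018
    print(v,c.min(),c.max(),loc(c.min()-.5,v,z),loc(c.max()+.5,v,z))
c=np.where(m[130:310,318])[0]+130;print('nose/tail',c.min(),c.max(),loc(318,c.min()-.5,.017),loc(318,c.max()+.5,.018))
print('tester rows (S,V)')
for v in (50,60,64,70,74,78,82,86):
    lo=S[v,250:390]<110;c=np.where(lo)[0]+250
    print(v,c.min(),c.max(),'roof' if v<67 else 'base',loc(c.min()-.5,v,.0425 if v<67 else .006),loc(c.max()+.5,v,.0425 if v<67 else .006))
    b=np.where(m[v,280:360])[0]+280
    if v>67: print('   bright',b.tolist())
for u in(275,320,365): print(u,V[56:94,u].tolist())
cv2.imwrite('pics/w2c.png',cv2.resize(f[0:110,250:390],(763,600),interpolation=2)[:,:,::-1])
E
```

```text
160 301 334 [-17.8, -68.1] [15.1, -68.2]
172 301 334 [-17.9, -79.9] [15.1, -79.9]
184 301 334 [-18.0, -91.7] [15.2, -91.8]
196 301 334 [-18.1, -103.7] [15.3, -103.7]
208 302 334 [-17.2, -115.7] [15.4, -115.8]
220 302 334 [-17.4, -128.0] [15.5, -128.0]
232 303 334 [-16.9, -142.7] [16.1, -142.8]
244 302 333 [-18.1, -155.7] [15.2, -155.7]
256 303 333 [-17.2, -168.9] [15.3, -169.0]
268 303 333 [-17.4, -182.5] [15.5, -182.5]
280 303 333 [-17.7, -196.4] [15.7, -196.4]
nose/tail 150 293 [-0.8, -58.5] [-1.0, -212.4]
tester rows (S,V)
50 258 379 roof [-56.0, 37.6] [55.4, 37.5]
60 258 380 roof [-56.0, 27.9] [56.3, 27.8]
64 258 379 roof [-56.0, 24.0] [55.3, 23.9]
70 263 374 base [-56.7, 24.0] [56.2, 24.0]
   bright [293, 294, 295, 296, 297, 298, 299, 300, 337, 338, 339, 340, 341, 342, 343, 344]
74 264 373 base [-55.6, 19.7] [55.2, 19.7]
   bright [292, 293, 294, 295, 296, 297, 298, 299, 315, 316, 317, 338, 339, 340, 341, 342, 343, 344, 345, 346]
78 264 373 base [-55.6, 15.5] [55.2, 15.5]
   bright [280, 281, 282, 283, 284, 285, 286, 287, 288, 290, 291, 292, 293, 294, 295, 296, 297, 298, 301, 30
[... 867 characters left out ...]
, 322, 323, 324, 325, 326, 327, 328, 329, 330, 331, 332, 333, 334, 335, 347, 348, 349, 350, 351, 352, 353, 354, 355, 356, 357, 358, 359]
275 [242, 242, 242, 242, 242, 241, 241, 237, 216, 156, 96, 76, 73, 72, 76, 80, 86, 96, 117, 141, 158, 170, 175, 181, 180, 178, 180, 179, 180, 180, 179, 171, 148, 134, 148, 168, 181, 184]
320 [213, 184, 201, 215, 197, 151, 147, 170, 162, 117, 89, 81, 84, 93, 96, 95, 95, 115, 141, 164, 177, 184, 187, 186, 189, 186, 187, 188, 187, 186, 186, 166, 131, 122, 137, 152, 152, 149]
365 [245, 245, 245, 245, 245, 245, 244, 243, 232, 190, 126, 89, 79, 78, 79, 86, 97, 122, 138, 154, 169, 178, 186, 185, 186, 187, 189, 186, 187, 187, 188, 183, 164, 135, 134, 158, 177, 181]
```

View pics/w2c.png

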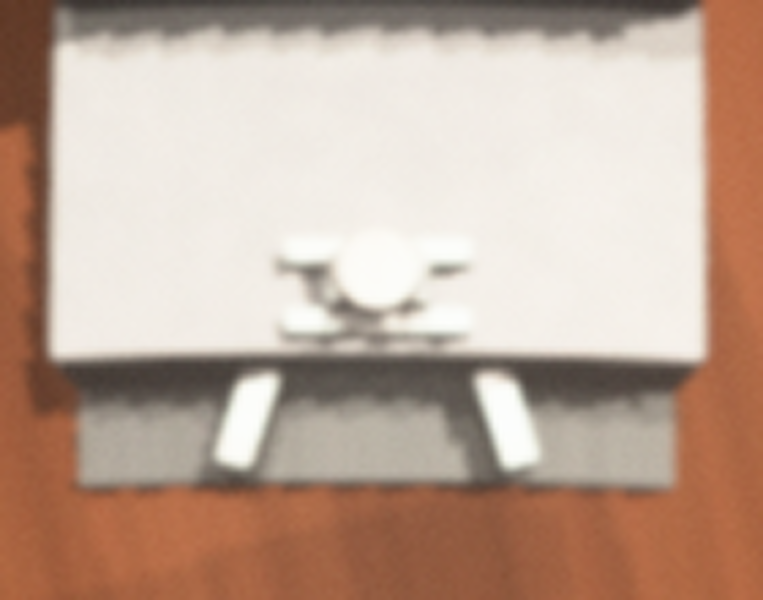

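In the local frame (origin at my assumed mouth), the mouth is at y≈+23 mm and lateral ≈+0.3 mm in robot terms. The slide's nose is at -60.5 and its tail at -210.5. The yaw is good. Next I grip the tail, lift a little and check for sag.

```bash
cat >> h.py <<'E'
A=.213;AX=np.array([np.sin(A),np.cos(A)]);LX=np.array([np.cos(A),-np.sin(A)]);O=np.array([.534,.118])
def P(l,y,z): return [*(O+LX*l*1e-3+AX*y*1e-3),z]
def loc(r,u,v,z):
    d=ray(r,u,v,z)[:2]-O;return np.round([d@LX*1e3,d@AX*1e3],1).tolist()
E
python3 - <<'E'
from h import *
bot.reach(P(-.6,-198.5,.12),ori(A))
bot.servo_line(P(-.6,-198.5,.022),velocity=.12);st('down')
hand.move_gripper(0,95);st('grip')
bot.servo_line(P(.3,-198.5,.034),velocity=.04);bot.dwell(.3);st('lift')
a=snap('wrist')['frame'][60:480,120:520];b=snap('side')['frame'][140:350,230:430]
cv2.imwrite('pics/l1.png',np.hstack([cv2.resize(a,(400,420)),cv2.resize(b,(400,420),interpolation=2)])[:,:,::-1])
E
```

```text
down 12.13 [ 0.4921 -0.0759  0.0227] F [ 0.3 -0.2 -0.5] T [ 0.04  0.04 -0.01] w 0.0602 g 0.0 q6 0.06
grip 12.54 [ 0.492  -0.076   0.0231] F [-2.8  0.4 11.5] T [0.14 0.36 0.13] w 0.0275 g 93.8 q6 0.06
lift 13.29 [ 0.4922 -0.0761  0.0338] F [-0.2 -0.2 -2.8] T [-0.19  0.03  0.03] w 0.0269 g 93.9 q6 0.06
```

View pics/l1.png

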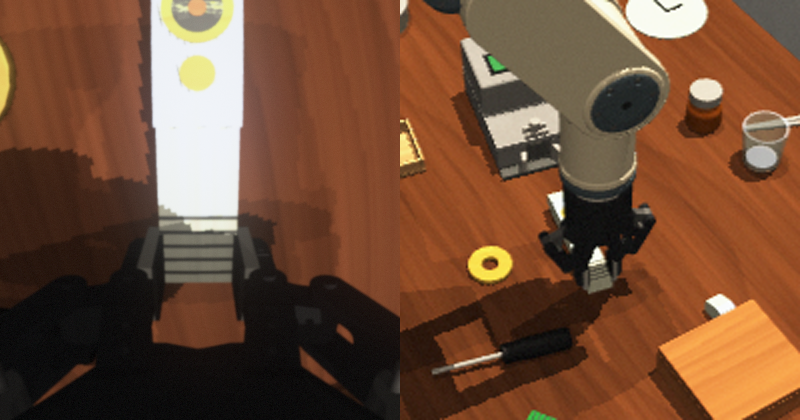

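The slide is fully carried: 2.5 N of weight, and the moment matches a level hold. I'll bring the nose close to the guides and check its alignment.

```bash
python3 - <<'E'
from h import *
bot.servo_line(P(.3,-140,.034),velocity=.1);bot.dwell(.2);st('near')
r=snap('wrist');a=r['frame']
cv2.imwrite('pics/n1.png',cv2.resize(a[0:300,200:440],(640,800)[:2] if 0 else (480,600),interpolation=2)[:,:,::-1])
E
```

```text
near 14.32 [ 0.5045 -0.0194  0.034 ] F [-0.3  0.2 -2.7] T [-0.18  0.04 -0.04] w 0.0274 g 93.9 q6 0.17
```

View pics/n1.png

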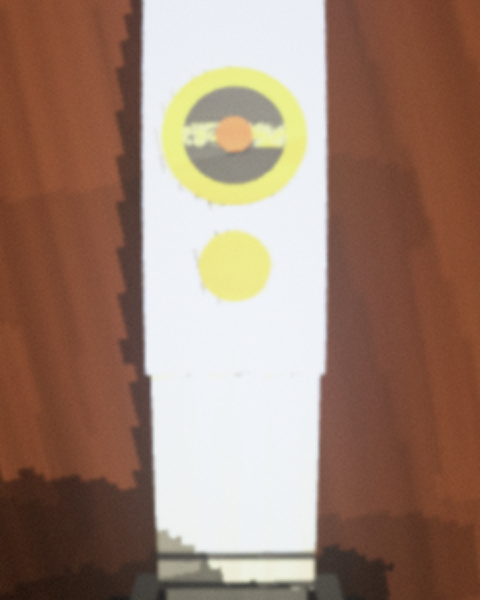

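The nose is outside the wrist view from here, so I'll get yaw and pitch numerically from the side edges. The side and top views cover the rest.

```bash
python3 - <<'E'
from h import *
r=dict(np.load('/tmp/wrist.npz'));r['fish']=1;f=r['frame'];g=cv2.cvtColor(f,cv2.COLOR_RGB2HSV)
m=((g[...,1]<60)&(g[...,2]>190)) 
for v in list(range(4,30,5))+list(range(150,190,8))+list(range(200,270,12)):
    c=np.where(m[v,250:390])[0]+250; z=.037 if v<187 else .029
    L=loc(r,c.min()-.5,v,z);R=loc(r,c.max()+.5,v,z);print(v,L,R,'c',round((L[0]+R[0])/2,2),'w',round(R[0]-L[0],2))
t=snap('top','t4.png')
s=snap('side')
cv2.imwrite('pics/n2.png',np.hstack([cv2.resize(s['frame'][150:250,240:340],(400,400),interpolation=2),cv2.resize(t['frame'][190:290,230:330],(400,400),interpolation=2)])[:,:,::-1])
E
```

```text
4 [-15.4, -24.4] [14.2, -24.5] c -0.6 w 29.6
9 [-15.3, -26.3] [14.2, -26.4] c -0.55 w 29.5
14 [-15.3, -28.1] [14.2, -28.2] c -0.55 w 29.5
19 [-15.3, -30.0] [14.5, -30.0] c -0.4 w 29.8
24 [-15.3, -31.8] [14.5, -31.8] c -0.4 w 29.8
29 [-15.3, -33.6] [14.5, -33.6] c -0.4 w 29.8
150 [-15.4, -74.6] [14.5, -74.7] c -0.45 w 29.9
158 [-15.5, -77.3] [14.6, -77.3] c -0.45 w 30.1
166 [-15.2, -80.0] [14.6, -80.0] c -0.3 w 29.8
174 [-15.3, -82.7] [14.7, -82.7] c -0.3 w 30.0
182 [-15.3, -85.4] [14.7, -85.4] c -0.3 w 30.0
200 [-15.4, -93.1] [14.8, -93.1] c -0.3 w 30.2
212 [-15.2, -97.5] [14.5, -97.5] c -0.35 w 29.7
224 [-15.3, -102.0] [14.6, -102.0] c -0.35 w 29.9
236 [-15.1, -106.6] [14.8, -106.6] c -0.15 w 29.9
248 [-15.2, -111.2] [14.5, -111.2] c -0.35 w 29.7
260 [-15.4, -116.0] [14.7, -116.0] c -0.35 w 30.1
```

View pics/n2.png

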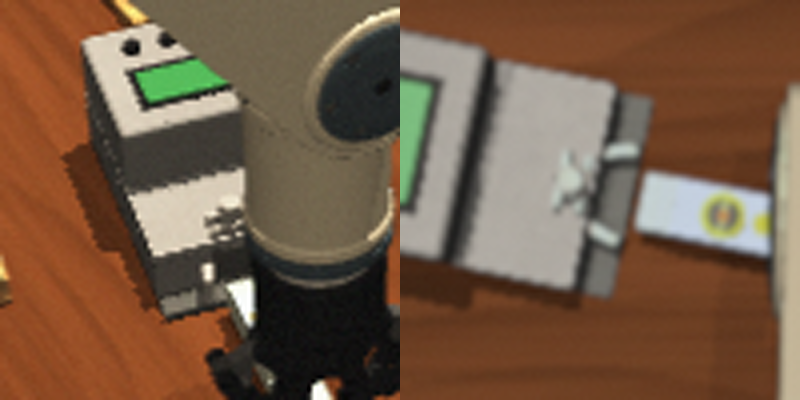

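The slide is aligned within 0.3 mm with about 1 mm of nose sag, and the top view shows the nose aimed between the guides. I'll move the nose over the apron, lower it, and feed it in with force checks.

```bash
python3 - <<'E'
from h import *
bot.servo_line(P(.4,-120,.034),velocity=.06);st('apron')
bot.servo_line(P(.4,-120,.0295),velocity=.02);st('lowered')
y=-120
while y<-20:
    y+=5
    bot.servo_line(P(.4,y,.0295),velocity=.04)
    o=get_obs();F=o['wrist_force'];fa=F[:2]@AX;fl=F[:2]@LX
    d=o['position'][:2]-O
    print(y,round(d@AX*1e3,1),'axial',round(fa,1),'lat',round(fl,1),'z',round(F[2],1),'T',np.round(o['ft_torque'],2),round(o['time_s'],1))
    if abs(fa)>22 or abs(fl)>15 or abs(F[2])>25: print('STOP');break
E
```

```text
apron 14.96 [0.5091 0.0011 0.034 ] F [-0.2  0.3 -2.3] T [-0.19  0.01 -0.03] w 0.0274 g 93.9 q6 0.21
lowered 15.33 [5.09e-01 5.00e-04 2.94e-02] F [ 0.1  0.1 -3. ] T [ 0.04 -0.05 -0.08] w 0.0274 g 94.0 q6 0.21
-115 -114.7 axial 0.6 lat -0.7 z -1.8 T [ 0.03 -0.   -0.03] 15.6
-110 -109.7 axial 0.6 lat -0.3 z -1.0 T [ 0.   -0.02  0.03] 15.9
-105 -104.7 axial 0.5 lat -0.3 z -2.1 T [ 0.03 -0.05 -0.01] 16.2
-100 -99.8 axial -0.7 lat -0.4 z -1.5 T [0.01 0.07 0.07] 16.4
-95 -94.8 axial 0.4 lat -0.4 z -1.7 T [0.   0.14 0.11] 16.7
-90 -89.7 axial 1.4 lat -1.0 z -2.2 T [0.26 0.07 0.11] 17.0
-85 -84.6 axial 1.1 lat -0.8 z -3.6 T [0.14 0.11 0.09] 17.3
-80 -79.6 axial 1.5 lat -0.1 z -2.0 T [0.19 0.08 0.11] 17.5
-75 -74.5 axial 2.9 lat -0.7 z -3.5 T [0.39 0.09 0.14] 17.8
-70 -69.6 axial 1.6 lat -1.1 z -2.7 T [0.19 0.04 0.08] 18.1
-65 -64.6 axial 0.9 lat -1.5 z -2.2 T [0.21 0.06 0.06] 18.4
-60 -59.6 axial 2.5 lat -1.1 z -2.2 T [0.24 0.06 0.08] 18.6
-55 -54.6 axial 1.2 lat -0.5 z -3.0 T [0.23 0.08 0.08] 18.9
-50 -49.5 axial 2.3 lat 0.1 z -3.1 T [0.19 0.04 0.09] 19.2
-45 -44.5 axial 2.5 lat -1.3 z -3.3 T [0.27 0.03 0.07] 19.5
-40 -39.6 axial 2.2 lat -1.3 z -3.8 T [ 0.28 -0.   -0.01] 19.7
-35 -34.6 axial 1.6 lat -1.2 z -3.3 T [0.28 0.09 0.04] 20.0
-30 -29.6 axial 2.8 lat -1.9 z -2.7 T [0.32 0.06 0.04] 20.3
-25 -24.5 axial 2.2 lat -1.1 z -3.4 T [0.29 0.09 0.02] 20.6
-20 -19.6 axial 2.1 lat 0.1 z -3.8 T [ 0.27  0.12 -0.  ] 20.8
```

```bash
python3 - <<'E'
from h import *
y=-20
while y<-6:
    y+=1
    bot.servo_line(P(.4,y,.0295),velocity=.02);bot.dwell(.05)
    o=get_obs();F=o['wrist_force'];fa=F[:2]@AX;fl=F[:2]@LX
    d=o['position'][:2]-O
    print(y,round(d@AX*1e3,1),'axial',round(fa,1),'lat',round(fl,1),'z',round(F[2],1),'T',np.round(o['ft_torque'],2),round(o['time_s'],1))
    if abs(fa)>14 or abs(fl)>15 or abs(F[2])>25: print('STOP');break
t=snap('top');s=snap('side')
cv2.imwrite('pics/n3.png',np.hstack([cv2.resize(s['frame'][150:250,240:340],(400,400),interpolation=2),cv2.resize(t['frame'][190:290,230:330],(400,400),interpolation=2)])[:,:,::-1])
E
```

```text
-19 -19.0 axial 0.5 lat -0.7 z -3.9 T [-0.01  0.1   0.1 ] 21.1
-18 -18.1 axial -2.3 lat -1.2 z -2.9 T [-0.38  0.08  0.05] 21.4
-17 -17.0 axial -1.6 lat 0.1 z -3.2 T [-0.42  0.16  0.  ] 21.7
-16 -15.6 axial 0.2 lat -0.2 z -2.7 T [-0.05  0.04  0.01] 22.0
-15 -14.8 axial -0.2 lat 0.1 z -2.2 T [ 0.   -0.04 -0.01] 22.3
-14 -14.3 axial -3.4 lat 0.1 z -2.8 T [-0.58  0.08 -0.08] 22.6
-13 -14.2 axial -9.7 lat 1.1 z -1.4 T [-1.7   0.11 -0.3 ] 22.9
-12 -14.1 axial -16.4 lat 2.5 z -0.3 T [-2.66  0.17 -0.44] 23.2
STOP
```

Firm contact at -14.2 mm (predicted -13), after the friction dropped away as the catch fell. I'll release, lift straight up and verify.

```bash
python3 - <<'E'
from h import *
bot.servo_line(P(.4,-14,.0295),velocity=.02)
hand.move_gripper(.055);st('open')
bot.servo_line(P(.4,-14,.14),velocity=.12)
bot.reach(P(.4,-70,.22),ori(A));st('up')
r=snap('wrist');cv2.imwrite('/tmp/x.png',r['frame']);r['fish']=1
t=snap('top')
g=cv2.cvtColor(r['frame'],cv2.COLOR_RGB2HSV);m=(g[...,1]<90)&(g[...,2]>150)
cv2.imwrite('pics/f1.png',np.hstack([cv2.resize(r['frame'][60:310,220:420],(400,500),interpolation=2),cv2.resize(t['frame'][170:295,230:330],(400,500),interpolation=2)])[:,:,::-1])
E
```

```text
open 23.97 [0.5317 0.1046 0.0297] F [-0.6  0.8 -0.1] T [-0.04 -0.01 -0.02] w 0.0548 g 0.0 q6 0.4
up 25.51 [0.5196 0.0491 0.2201] F [ 0.3 -0.4  0.9] T [0.01 0.01 0.05] w 0.0548 g 0.0 q6 0.31
```

View pics/f1.png

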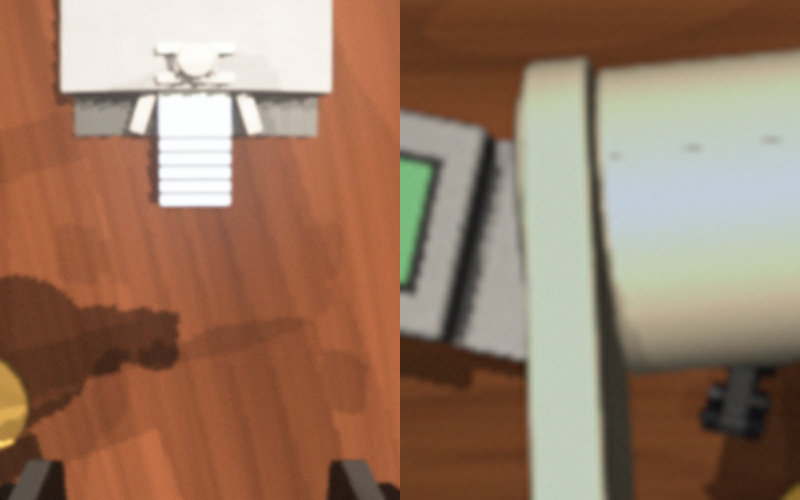

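```bash
python3 - <<'E'
from h import *
r=dict(np.load('/tmp/wrist.npz'));r['fish']=1
V=r['frame'].max(2).astype(int);G=r['frame'][...,2].astype(int)
print('tailcol',V[155:170,318],G[155:170,318]);print('apron',G[120:135,270]);print('roof',V[100:112,250])
print('tail',loc(r,318,163,.024),'apron',loc(r,270,127.5,.006),'roof edge',loc(r,318,106.5,.0425))
for z in(.0635,.070): print('button',z,loc(r,318,90,z), 'dia px14mm->',np.round(14/(loc(r,328,90,z)[0]-loc(r,318,90,z)[0])*10,2))
cv2.imwrite('pics/f2.png',cv2.resize(r['frame'][70:115,285:350],(780,540),interpolation=2)[:,:,::-1])
E
```

```text
tailcol [246 234 245 253 254 254 251 229 173 149 150 153 154 154 158] [246 234 245 253 254 254 251 229 146  87  76  77  77  75  78]
apron [146 146 146 142 145 145 133 110  85  75  77  78  77  77  78]
roof [192 192 191 187 178 154 127 110 105 104 106 110]
tail [0.3, -27.2] apron [-43.2, 4.3] roof edge [0.3, 20.7]
button 0.0635 [0.3, 32.1] dia px14mm-> 18.67
button 0.07 [0.3, 31.4] dia px14mm-> 19.18
```

View pics/f2.png

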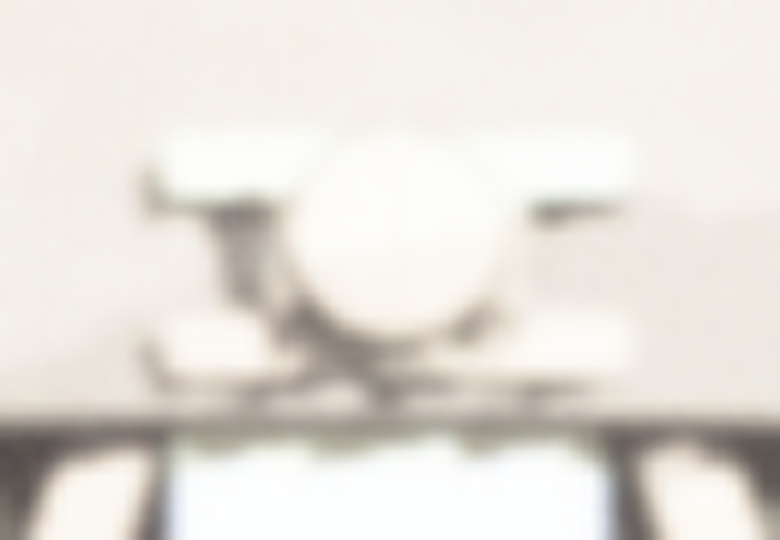

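The button's measured diameter (17.9 px, against 18.7 predicted down and 19.2 lifted) fits the catch being down. About 48–49.5 mm of tail sticks out, and the gripper is clear.

```bash
python3 -c "
from h import *
print(hand_in())"
```

```text
the job is handed in; nothing more can be done
None
```

The wide slide is in the tester, pushed to firm contact with the stop at about 16 N and released. The wrist camera suggests the catch is down behind its shoulder, the gripper is clear, and the job was handed in after about 26 s; no verdict was returned.

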